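# Pack two brass couplings in a part-filled canister and close it

## Task

Put the two brass couplings into the open green canister, standing upright side by side, wide end down as they are now. You cannot know how full it is, so lower each one gently until you feel it standing on what is inside, and only then let go: no dropping and no ramming. Then put the lid on so that it sits flat all round on the rim, and leave the galvanised coupling and everything else where it is.

Things in the scene. Friction and masses are not known exactly. Their poses are not given: they have to be found in the camera images.
- brass_1: First reducing coupling, brass-yellow, loose (0.25 to 0.5 kg), standing on its wide end: foot 48 dia x 22 high, above it a neck 34 dia up to the top at 64, all mm; solid for handling. Origin at the centre of its underside, z up its axis; a round part, so yaw does not matter. Grip it by the neck.
- brass_2: Second reducing coupling, brass-yellow, loose (0.25 to 0.5 kg), standing on its wide end: foot 48 dia x 22 high, above it a neck 34 dia up to the top at 64, all mm; solid for handling. Origin at the centre of its underside, z up its axis; a round part, so yaw does not matter. Grip it by the neck.
- canister: Open round steel canister, green, fixed (too heavy to shift): 188 mm outside, 180 mm inside diameter, rim 118 mm above its underside. Both couplings fit side by side in it, for instance 40 mm either side of the centre, and then stay at least 8 mm below the rim, clear of the lid. Origin at the centre of the underside, z up.
- canister_rim (a point): Centre of the canister's mouth, level with the rim. Below it inside the canister lies a flat, level cardboard packing board, 176 mm across, over earlier stock; its depth is unknown, anywhere from 72 to 100 mm below the rim. It is slightly springy: some 1 mm per 10 N.
- lid: Loose round lid, green, 0.35 kg, lying right way up: a disc 196 dia x 5 mm over a steel plug 168 dia (160 at its bevelled foot), 6 deep, that drops into the mouth with 6 mm play; the disc then rests on the rim, the lid's origin 112 mm above the canister's. In the middle a black upright knob, 28 dia, 38 tall. Total height 49. Origin: centre of the plug's underside, z up; yaw does not matter.
- lid_knob (a point): Point on the lid's axis, 37 mm above its origin (26 mm above the disc, 12 mm below the knob's top): where to grip the knob.
- galvanised: Bystander: galvanised (silver-grey) coupling of the same shape and size as the brass ones, standing among them. Leave alone. Origin at the centre of its underside.
- elbow: Bystander: loose steel pipe elbow, 40 mm high, arms 50 mm long. Leave alone. Origin under its corner.
- pipe_cap: Bystander: loose copper pipe cap, 46 mm dia, 26 high. Leave alone. Origin under its centre.
- compound_can: Bystander: loose can, 66 mm dia, 100 high. Leave alone. Origin under its centre.
- wrench: Bystander: loose wrench 240 mm long lying flat. Leave alone. Origin under its middle.
Mind the look-alikes: they are no part of the job. There is more than one size of the lid; the job needs the largest.

How it is judged (in metres and radians):
On the way, in this order (a step that is already met when the one before it is completed fails the run):
1. one brass coupling is set down upright on the canister's contents while still held ((((horizontal distance between brass_1 and canister below 0.085 m and z of brass_1 in the frame of canister between 0.008 and 0.052 m) and angle between brass_1's own z axis and vertical below 0.15 rad and contact force between brass_1 and canister above 0.8 N and contact force between the fingers and brass_1 above 0.8 N and linear speed of brass_1 below 0.03 m/s) or ((horizontal distance between brass_2 and canister below 0.085 m and z of brass_2 in the frame of canister between 0.008 and 0.052 m) and angle between brass_2's own z axis and vertical below 0.15 rad and contact force between brass_2 and canister above 0.8 N and contact force between the fingers and brass_2 above 0.8 N and linear speed of brass_2 below 0.03 m/s))), for 0.1 s.
2. the other brass coupling is set down likewise, the first one standing inside (((((horizontal distance between brass_2 and canister below 0.085 m and z of brass_2 in the frame of canister between 0.008 and 0.052 m) and angle between brass_2's own z axis and vertical below 0.15 rad and contact force between brass_2 and canister above 0.8 N and contact force between the fingers and brass_2 above 0.8 N and linear speed of brass_2 below 0.03 m/s) and (horizontal distance between brass_1 and canister below 0.085 m and z of brass_1 in the frame of canister between 0.008 and 0.052 m)) or (((horizontal distance between brass_1 and canister below 0.085 m and z of brass_1 in the frame of canister between 0.008 and 0.052 m) and angle between brass_1's own z axis and vertical below 0.15 rad and contact force between brass_1 and canister above 0.8 N and contact force between the fingers and brass_1 above 0.8 N and linear speed of brass_1 below 0.03 m/s) and (horizontal distance between brass_2 and canister below 0.085 m and z of brass_2 in the frame of canister between 0.008 and 0.052 m)))), for 0.1 s.
3. the lid sits flat on the rim (horizontal distance between lid and canister below 0.009 m and z of lid in the frame of canister between 0.109 and 0.115 m and angle between lid's own z axis and vertical below 0.03 rad), for 0.2 s.
At the end, for the whole second after the job is handed in: Both brass couplings stand upright inside the canister (axis within 0.15 rad of vertical, wide end down, centre within 85 mm of its axis), the lid lies on the rim (centred within 9 mm, height within 3 mm of seated, tilt under 0.03 rad), and all are at rest (all of step 3 and horizontal distance between each of brass_1, brass_2 and canister below 0.085 m and z of brass_1 in the frame of canister between 0.008 and 0.052 m and z of brass_2 in the frame of canister between 0.008 and 0.052 m and angle between each of brass_1, brass_2's own z axis and vertical below 0.15 rad and linear speed of each of brass_1, brass_2, lid below 0.02 m/s); the robot touches nothing.
It fails at once if a brass coupling strikes or is pressed on the canister or its contents with more than 45 N (dropped or rammed) (contact force between any of brass_1, brass_2 and canister above 45 N).
It fails at once if the galvanised coupling, elbow, copper cap, can or wrench is moved by more than 30 mm (distance of any of galvanised, elbow, pipe_cap, compound_can, wrench from where it was at the start of the episode above 0.03 m).
It also fails if it takes over 64 s, if anything falls off the work surface, if the arm or the gripper's body presses on something with over 40 N, if the wrist force passes 120 N, or if a joint passes its speed limit or range.

## Robot

A 6-joint arm with a two-finger parallel gripper is mounted at the origin on the work surface. World frame = base frame: x ahead of the robot, y to its left, z up, the work surface at z = 0. Lengths are in m, angles in degrees, forces in N, time in s.
With the tool pointing down it reaches from about 0.35 to 0.875 m from the base axis. Payload 4.2 kg.
Tool frame: the origin (TCP) lies on the centre line of the jaws, within the pads' length; the fingertips stand 25 mm ahead of it and the grasp point (between the pads) lies 6 mm ahead of it (env.tcp_to_tips is the distance from the TCP to the fingertips, in m); x points along the fingers, z is the direction in which the jaws open and shut, and the axes are right-handed (so a half turn about x gives the same grasp; the last joint's range is limited). The gripper opens to 85 mm and grips with 20 to 120 N. Pads are 22 mm wide; open, the fingers measure 114 mm over their backs; the gripper's body (76 mm by 85 mm) begins 54 mm behind the grasp point. The pads swing forward as they close: fully open they stand 13 mm farther back than shut.
Start: joints at [79.446, 22.042, 0.453, 0, -68.411, -14.817], TCP at [0.268, 0.565, 0.256] pointing down, gripper open.
Joint ranges: [-179.83, 179.83], [-69.29, 118.12], [-61.27, 80.66], [-181.25, 117.63], [-171.15, -9.14], [-177.46, 177.46]. Speed limits (degrees/s): [159.86, 159.86, 180, 180, 180, 180].

## Interface

Orientations are given as [roll, pitch, yaw] about the fixed x, y, z axes, in that order (R = Rz(yaw) Ry(pitch) Rx(roll)).
In Python, from cell import env, cams, nets gives the robot as it stands.
- The arm moves only by the tool apply_moves, never from a script. Its argument "motion" is a list of rows, each a list of 3 entries, a list of its own where there are three numbers: the shift along the tool's x, y, z in cm, then the turn about the tool's x in rad, then the finger opening in cm, from 0 to 8.54. A call has 1 to 5 rows; each row is the pose to reach, as a shift and turn from the pose measured when the call began, along the tool's axes at that moment; what a row does not reach only later rows make up. A row lasts 1/12 s, in which the tool goes at most 41.7 mm and 7.16 degrees, less where a joint would pass 70% of its speed; a pose out of reach is approached as far as the arm can. A call with a gripper value outside its range is refused whole. The fingers move at their own pace and stop on an object; the grip force is fixed at half the most. Time passes only in rows, so rows that repeat a pose let the fingers close. It gives the time, the measured TCP pose, the force and the opening at its end, in the units of the state.
- env.read_state(): the state, without advancing time (a new reading comes with each control period).
- cams.camera(name): name is "scene" or "top" or "wrist"; returns (picture, depth): 384x512x3 uint8, red, green, blue; 384x512 float32, m along the optical axis (not along the pixel's ray), 0 where there is no reading.
- cams.camera_info(name): a dict with "fx", "fy", "cx", "cy" (pixels), "R" (3x3) and "t" (3): a world point X has camera coordinates R X + t. Camera axes: x right, y down, z forward; pixel columns grow to the right and rows downward; lengths in m; the calibration is good to about 2 mm. A picture is of the moment at which its call begins: read the wrist's pose just before it. camera_info takes no time and is no camera call; for the wrist camera it gives the pose at the moment of the call.
- env.finish_job(): hands the job in, once; it reports no verdict.
Trained networks look in the newest picture that a camera, given by its name, has taken for a name from the list of things; names that differ only in an ending like _2 or _b are one class to them, and where a whole thing is asked for, a point or a joint stands for the part that bears it (a point fixed in the world has none). Each returns a list of dicts, best first, with "confidence" (0 to 1); they miss things now and then, are a little off and sometimes report something else, mostly with a low value. They report only what shows in the picture. A call takes as long as a camera call. They do not tell look-alikes from the thing itself.
- nets.outline_of(thing, camera): "mask" (384x512 bool, what is visible of it) and "rect" ([left, top, right, bottom] as shares, 0 to 1, of the picture: columns of its width, rows of its height, round what is visible of it).
- nets.pinpoint(thing, camera): "at" ([column, row] as shares, 0 to 1, of the picture: columns of its width, rows of its height: a listed point, or the origin of a listed thing).
The state is a dict: "time": time; "qpos": joint angles; "joint_vel": joint speeds; "tau": joint torques, N m; "tcp_pos": TCP position; "tcp_rot": TCP orientation; "contact_force": force on the tool from outside, world axes, zero at the start; "ft_torque": the same for the moment, N m; "opening": opening from 0.0 (shut) to 1.0 (fully open).
Only numpy, scipy, OpenCV 4.12 (cv2) and the standard library are available. Lean on these libraries where they do the work, as an engineer would, in place of code of your own. Each camera call takes 0.05 s, during which the arm holds its last target.

## Working session

There is one attempt and no reset: what is moved stays moved. The work goes in short steps, Python scripts to look and compute and a tool call to move; the robot and the scene stay as the last step left them, time stands still between calls to the robot, and variables do not carry over. Pictures are saved under pics/ and viewed, and the job is handed in when it is done.

Besides the shell and the picture viewer there is one more tool, called after ">>>" in YAML: its name, and indented under it one key for each argument. apply_moves: Moves the arm, as the interface text tells. Its arguments: {"type":"object","properties":{"motion":{"type":"array"}},"required":["motion"]}

```bash
ls; mkdir -p pics; python3 - <<'E'
from cell import env,cams,nets
import cv2,numpy as np
for n in ["scene","top"]:
    p,d=cams.camera(n); cv2.imwrite(f"pics/{n}0.png",p[:,:,::-1]); np.save(f"pics/{n}0.npy",d)
    i=cams.camera_info(n); print(n,i['fx'],i['cx'],i['cy'],np.round(i['R'],3).tolist(),np.round(i['t'],3))
print(env.read_state(), env.tcp_to_tips)
E
```

```text
pics
scene 428.9329821729538 253.5438586533173 190.73813433018753 [[-0.218, 0.976, -0.003], [0.64, 0.141, -0.755], [-0.737, -0.167, -0.655]] [ 0.019 -0.262  1.502]
top 362.6026200286201 260.57400446962026 190.4468689379958 [[0.003, -1.0, -0.017], [-0.983, 0.001, -0.182], [0.182, 0.017, -0.983]] [0.091 0.555 1.032]
{'time': 0.1, 'qpos': array([ 7.94472219e+01,  2.20860508e+01,  3.87478452e-01, -2.36173597e-02,
       -6.84111516e+01, -1.48158965e+01]), 'joint_vel': array([ 0.07955359, -0.13444498,  0.06628539,  0.13055992,  0.06022268,
       -0.07060277]), 'tau': array([-7.34411497e-04, -3.93317699e+01,  1.88929206e+01,  4.19798747e+00,
       -2.57910353e-03,  4.41594580e-06]), 'tcp_pos': array([0.26756909, 0.56430853, 0.25533765]), 'tcp_rot': array([   3.50658754,   89.88810159, -111.87079796]), 'contact_force': array([-0.24173821,  0.95927371,  0.10668304]), 'ft_torque': array([-0.04418657, -0.00679052, -0.00250403]), 'opening': 0.9964523552426394} 0.025
```

View pics/scene0.png

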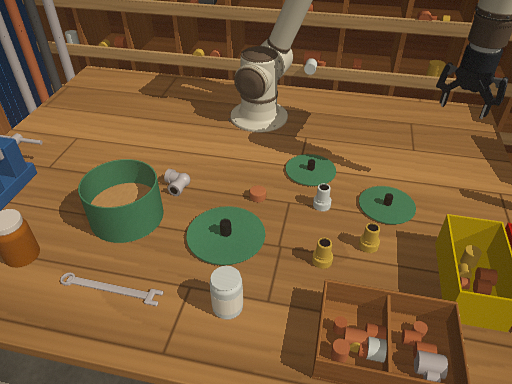

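View pics/top0.png

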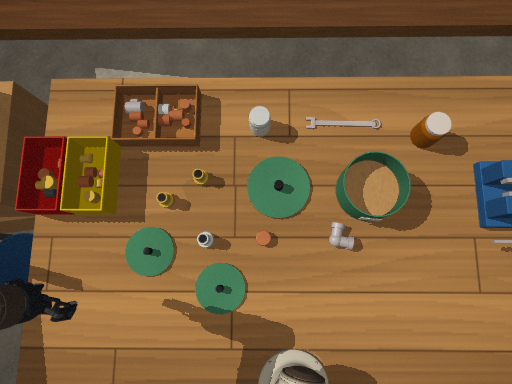

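The scene view shows the brass couplings at (323,252) and (371,237), the galvanised one at (323,197), the largest lid at (226,235) and the canister at (122,200). In the top view they are at (200,176), (164,199), (205,240), (279,187) and (373,186).

```bash
cat > h.py <<'E'
from cell import env,cams,nets
import cv2,numpy as np
from scipy.optimize import least_squares
from scipy.spatial.transform import Rotation as Ro
def world(info,d):
    v,u=np.mgrid[0:d.shape[0],0:d.shape[1]]
    P=np.stack([(u-info['cx'])/info['fx']*d,(v-info['cy'])/info['fy']*d,d],-1)
    return (P-info['t'])@np.asarray(info['R'])
def circ(p,r=None):
    c0=p.mean(0)
    if r is None:
        s=least_squares(lambda q:np.hypot(*(p-q[:2]).T)-q[2],[*c0,.05],loss='soft_l1',f_scale=.002)
    else: s=least_squares(lambda q:np.hypot(*(p-q[:2]).T)-r,c0,loss='soft_l1',f_scale=.002)
    return s.x, np.sqrt(np.mean(s.fun**2))
def st():
    s=env.read_state(); print('t',round(s['time'],2),'tcp',np.round(s['tcp_pos'],4),'rot',np.round(s['tcp_rot'],2),'F',np.round(s['contact_force'],1),'open',round(s['opening'],3),'q',np.round(s['qpos'],1)); return s
def togo(target,yaw=None):
    s=st(); R=Ro.from_euler('xyz',s['tcp_rot'],degrees=True).as_matrix()
    print('R cols x,y,z',np.round(R,3).tolist())
    print('shift cm',np.round(R.T@(np.array(target)-s['tcp_pos'])*100,2)); return R
E
python3 - <<'E'
from h import *
W={};
px={'top':dict(b1=(200,176),b2=(164,199),g=(205,240),lid=(279,187),can=(373,186)),'scene':dict(b1=(323,252),b2=(371,237),g=(323,197),lid=(226,235),can=(122,200))}
for n in ['top','scene']:
    d=np.load(f'pics/{n}0.npy'); i=cams.camera_info(n); w=world(i,d); p=cv2.imread(f'pics/{n}0.png')
    tab=w[(d>0)&(abs(w[...,2])<.01)&(abs(w[...,0]-.6)<.3)&(abs(w[...,1])<.4)]; print(n,'table z',np.median(tab[:,2]))
    for k,(u,v) in px[n].items():
        r=60 if k in('lid','can') else 22
        m=np.zeros(d.shape,bool); m[max(0,v-r):v+r,max(0,u-r):u+r]=1; m&=d>0
        q=w[m]
        if k in('lid','can'):
            zlo,zhi=(.105,.13) if k=='can' else (.006,.018)
            z=q[(q[:,2]>zlo)&(q[:,2]<zhi)]
            # boundary radius
            hull=cv2.convexHull((z[:,:2]*1e4).astype(np.int32))[:,0]/1e4
            print(n,k,len(z),np.median(z[:,2]),np.percentile(z[:,2],95),circ(hull),circ(hull,.094 if k=='can' else .098)[0])
            if k=='lid':
                z=q[(q[:,2]>.043)&(q[:,2]<.06)]; print('  knob',z.mean(0),len(z))
            else:
                z=q[(q[:,2]>.01)&(q[:,2]<.06)&(np.hypot(q[:,0]-hull[:,0].mean(),q[:,1]-hull[:,1].mean())<.075)]; print('  board',np.median(z[:,2]),len(z),np.percentile(z[:,2],[10,90]))
        else:
            z=q[(q[:,2]>.055)&(q[:,2]<.075)]; lo=q[(q[:,2]>.006)&(q[:,2]<.02)]
            s=q[(q[:,2]>.028)&(q[:,2]<.06)]
            print(n,k,len(z),'top',z.mean(0),'maxz',np.percentile(z[:,2],95),'neckfit',circ(s[:,:2],.017),'foot',circ(lo[:,:2],.024),len(lo))
E
```

```text
top table z 0.001489894599321167
top b1 102 top [0.60333752 0.27829197 0.06501528] maxz 0.06861037041629996 neckfit (array([0.60476636, 0.2796814 ]), np.float64(0.002419169442969087)) foot (array([0.60437157, 0.28022622]), np.float64(0.025385968961096933)) 37
top b2 107 top [0.53226408 0.38314231 0.064374  ] maxz 0.06769879914704391 neckfit (array([0.5332143 , 0.38452109]), np.float64(0.0010652629571302555)) foot (array([0.53332217, 0.38406148]), np.float64(0.017691116254904056)) 35
top g 113 top [0.41141055 0.25814886 0.06461852] maxz 0.06798730633563013 neckfit (array([0.41206261, 0.25903641]), np.float64(0.0008731242574292115)) foot (array([0.41130846, 0.26058051]), np.float64(0.024091468871217818)) 30
top lid 3154 0.01212466507565308 0.0157308245692949 (array([0.58634862, 0.05582629, 0.2156253 ]), np.float64(0.0200858587815793)) [ 0.67324461 -0.02425065]
  knob [0.61711106 0.03178086 0.04984222] 118
top can 572 0.11800899027310566 0.12226141121618378 (array([ 0.56404486, -0.23467206,  0.0948013 ]), np.float64(0.042565104720577666)) [ 0.56338123 -0.23399245]
  board 0.043313202603
[... 487 characters left out ...]
57547]), np.float64(0.042029822131794854)) 238
scene g 117 top [0.41746069 0.25951001 0.0633463 ] maxz 0.0667193803656344 neckfit (array([0.41248993, 0.25988231]), np.float64(0.001410603810644423)) foot (array([0.33336363, 0.23857491]), np.float64(0.036766775807876156)) 357
scene lid 3576 0.011199237623311147 0.013765644753545005 (array([ 0.52630153, -0.0057971 ,  0.15642359]), np.float64(0.01765957421298809)) [0.57591096 0.03834771]
  knob [0.58398219 0.0419033  0.04846409] 85
scene can 880 0.11344674683025655 0.11883820384248764 (array([ 0.56526598, -0.23232256,  0.09451173]), np.float64(0.00095123004947971)) [ 0.56537908 -0.23227561]
  board 0.04170870865497484 630 [0.03996889 0.04347318]
```

```bash
python3 - <<'E'
from h import *
for n in ['top','scene']:
    d=np.load(f'pics/{n}0.npy'); i=cams.camera_info(n); w=world(i,d)
    for k,c,zlo,zhi,r in [('lid',(.583,.04),.006,.018,.098),('can',(.565,-.233),.108,.128,.094)]:
        m=(d>0)&(w[...,2]>zlo)&(w[...,2]<zhi)&(np.hypot(w[...,0]-c[0],w[...,1]-c[1])<.115)
        q=w[m]; hull=cv2.convexHull((q[:,:2]*1e4).astype(np.int32))[:,0]/1e4
        print(n,k,circ(hull),circ(hull,r),np.median(q[:,2]),np.ptp(hull,0))
    m=(d>0)&(w[...,2]>.02)&(w[...,2]<.06)&(np.hypot(w[...,0]-.583,w[...,1]-.04)<.03); q=w[m]
    print('knob',circ(q[q[:,2]<.043][:,:2],.014),q[q[:,2]>.046].mean(0))
E
```

```text
top lid (array([0.58496133, 0.03328525, 0.10646741]), np.float64(0.004500820385204079)) (array([0.57697286, 0.03647677]), np.float64(0.009861122024297056)) 0.012238233972317856 [0.2098 0.2221]
top can (array([ 0.56286119, -0.23342936,  0.0936373 ]), np.float64(0.00043800853151253135)) (array([ 0.56291617, -0.2334832 ]), np.float64(0.0005652841863761915)) 0.11829862068635275 [0.1877 0.187 ]
knob (array([0.57569004, 0.03779511]), np.float64(0.0003548809144772568)) [0.57507281 0.03832183 0.05012333]
scene lid (array([0.5773292 , 0.03883941, 0.09753875]), np.float64(0.0007497642722794267)) (array([0.5772339 , 0.03886158]), np.float64(0.0008603585660032403)) 0.011177144139909858 [0.1953 0.1947]
scene can (array([ 0.56526419, -0.23241667,  0.09445689]), np.float64(0.0009541259477537471)) (array([ 0.56535919, -0.23234405]), np.float64(0.0010542822124129272)) 0.11515574909152139 [0.1908 0.1872]
knob (array([0.57603581, 0.03877573]), np.float64(0.0011583238632691382)) [0.57863873 0.03956926 0.04884801]
```

```bash
python3 - <<'E'
from h import *
togo([.5335,.385,.20])
E
```

```text
t 0.1 tcp [0.2676 0.5643 0.2553] rot [   3.51   89.89 -111.87] F [-0.2  1.   0.1] open 0.996 q [ 79.4  22.1   0.4  -0.  -68.4 -14.8]
R cols x,y,z [[-0.001, 0.904, -0.429], [-0.002, -0.429, -0.904], [-1.0, 0.0, 0.002]]
shift cm [ 5.55 31.71  4.79]
```

>>> apply_moves:
  motion:
    - [[5.5, 31.7, 4.8], 0, 8.5]
    - [[5.5, 31.7, 4.8], 0, 8.5]
    - [[5.5, 31.7, 4.8], 0, 8.5]
    - [[5.5, 31.7, 4.8], 0, 8.5]
    - [[5.5, 31.7, 4.8], 0, 8.5]

```text
time: 0.52
tcp_pos: [0.4387, 0.4483, 0.2198]
tcp_rot: [-3.4, 89.8, -118.7]
contact_force: [0.4, 0.4, -0.2]
opening: 0.995
```

```bash
python3 - <<'E'
from h import *
togo([.5335,.385,.14])
E
```

```text
t 0.52 tcp [0.4387 0.4483 0.2198] rot [  -3.37   89.84 -118.71] F [ 0.4  0.4 -0.2] open 0.995 q [ 60.4  23.8  -2.2   0.  -64.2   4.3]
R cols x,y,z [[-0.001, 0.904, -0.428], [-0.003, -0.428, -0.904], [-1.0, -0.0, 0.003]]
shift cm [ 7.98 11.28  1.64]
```

>>> apply_moves:
  motion:
    - [[8, 11.3, 1.6], 0, 8.5]
    - [[8, 11.3, 1.6], 0, 8.5]
    - [[8, 11.3, 1.6], 0, 8.5]
    - [[8, 11.3, 1.6], 0, 8.5]
    - [[8, 11.3, 1.6], 0, 8.5]

```text
time: 0.93
tcp_pos: [0.5347, 0.3817, 0.1355]
tcp_rot: [-14.8, 89.4, -130.4]
contact_force: [-0.2, 0.0, -0.1]
opening: 1.001
```

```bash
python3 - <<'E'
from h import *
togo([.5335,.385,.053])
p,d=cams.camera('wrist'); cv2.imwrite('pics/w1.png',p[:,:,::-1])
i=cams.camera_info('wrist'); w=world(i,d)
for c in [(.5335,.385)]:
    m=(d>0)&(w[...,2]>.03)&(w[...,2]<.075)&(np.hypot(w[...,0]-c[0],w[...,1]-c[1])<.04); q=w[m]; print(len(q))
    s=q[(q[:,2]<.06)]; print(circ(s[:,:2],.017),len(s)); t=q[q[:,2]>.06]; print(t.mean(0), (t.max(0)+t.min(0))/2)
E
```

```text
t 0.93 tcp [0.5347 0.3817 0.1355] rot [ -14.78   89.4  -130.41] F [-0.2  0.  -0.1] open 1.001 q [ 49.6  31.   -3.1  -0.  -56.5  14.8]
R cols x,y,z [[-0.007, 0.902, -0.432], [-0.008, -0.433, -0.902], [-1.0, -0.003, 0.01]]
shift cm [ 8.25 -0.23 -0.33]
2013
(array([0.53151139, 0.38856885]), np.float64(0.0004807174514069895)) 474
[0.53298887 0.38773014 0.06536151] [0.53195196 0.38817046 0.0639116 ]
```

View pics/w1.png

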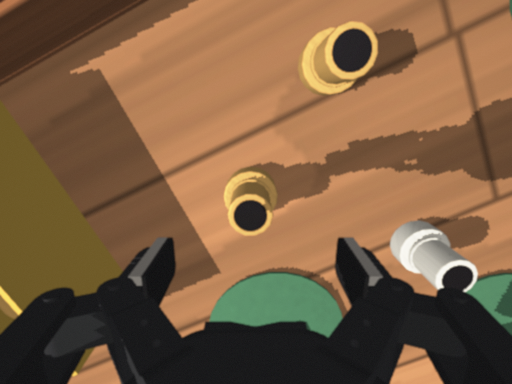

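The wrist view shows brass_2 at (250,205) between the jaws and brass_1 at (340,60). The measured positions agree within about 3 mm, so I descend.

>>> apply_moves:
  motion:
    - [[3.5, -0.4, -0.4], 0, 8.5]
    - [[6, -0.4, -0.4], 0, 8.5]
    - [[8.2, -0.4, -0.4], 0, 8.5]
    - [[8.2, -0.4, -0.4], 0, 8.5]
    - [[8.2, -0.4, -0.4], 0, 8.5]

```text
time: 1.4
tcp_pos: [0.5313, 0.3894, 0.0559]
tcp_rot: [-9.1, 89.6, -124.5]
contact_force: [0.3, -0.6, -0.2]
opening: 0.997
```

```bash
python3 - <<'E'
from h import *
togo([.5325,.386,.052])
E
```

```text
t 1.4 tcp [0.5313 0.3894 0.0559] rot [  -9.07   89.56 -124.45] F [ 0.3 -0.6 -0.2] open 0.997 q [ 50.3  36.1  -7.    0.1 -47.3  14.3]
R cols x,y,z [[-0.004, 0.903, -0.429], [-0.006, -0.429, -0.903], [-1.0, -0.001, 0.008]]
shift cm [0.39 0.26 0.26]
```

>>> apply_moves:
  motion:
    - [[0.3, 0.2, 0.2], 0, 8.5]
    - [[0.3, 0.2, 0.2], 0, 3]
    - [[0.3, 0.2, 0.2], 0, 2.5]
    - [[0.3, 0.2, 0.2], 0, 2.5]
    - [[0.3, 0.2, 0.2], 0, 2.5]

```text
time: 1.82
tcp_pos: [0.5325, 0.3871, 0.0539]
tcp_rot: [-6.8, 89.6, -122.2]
contact_force: [-0.4, 0.6, 0.0]
opening: 0.449
```

>>> apply_moves:
  motion:
    - [[0, 0, 0], 0, 2.5]
    - [[0, 0, 0], 0, 2.5]
    - [[0, 0, 0], 0, 2.5]
    - [[-0.5, 0, 0], 0, 2.5]
    - [[-1, 0, 0], 0, 2.5]

```text
time: 2.23
tcp_pos: [0.5319, 0.3865, 0.063]
tcp_rot: [-12.2, 89.5, -127.6]
contact_force: [0.4, 0.6, -3.4]
opening: 0.381
```

```bash
python3 - <<'E'
from h import *
togo([.5325,.386,.20])
p,d=cams.camera('wrist'); cv2.imwrite('pics/w2.png',p[:,:,::-1])
E
```

```text
t 2.23 tcp [0.5319 0.3865 0.063 ] rot [ -12.2    89.5  -127.61] F [ 0.4  0.6 -3.4] open 0.381 q [ 50.1  35.6  -6.8   0.  -48.1  14.5]
R cols x,y,z [[-0.005, 0.903, -0.429], [-0.007, -0.429, -0.903], [-1.0, -0.002, 0.009]]
shift cm [-13.7    0.05   0.13]
```

View pics/w2.png

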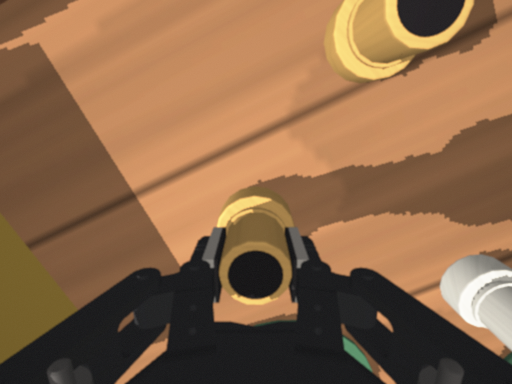

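The coupling is held at its neck (257,250), and the wrist reads about 3.4 N of weight. I lift it and carry it across.

>>> apply_moves:
  motion:
    - [[-4, 0, 0], 0, 2.5]
    - [[-8, 0, 0], 0, 2.5]
    - [[-12, 0, 0], 0, 2.5]
    - [[-15, 1, 2], 0, 2.5]
    - [[-15.5, 3, 6], 0, 2.5]

```text
time: 2.7
tcp_pos: [0.5374, 0.3289, 0.2269]
tcp_rot: [140.8, 89.4, 25.7]
contact_force: [1.9, 0.1, -2.7]
opening: 0.382
```

```bash
python3 - <<'E'
from h import *
togo([.5296,-.2167,.22])
E
```

```text
t 2.7 tcp [0.5374 0.3289 0.2269] rot [140.77  89.38  25.71] F [ 1.9  0.1 -2.7] open 0.382 q [ 46.3  23.4  -1.8   0.2 -64.2  18.6]
R cols x,y,z [[0.01, 0.906, -0.424], [0.005, -0.424, -0.906], [-1.0, 0.007, -0.008]]
shift cm [ 0.42 22.4  49.76]
```

>>> apply_moves:
  motion:
    - [[0.4, 22.4, 49.8], 0, 2.5]
    - [[0.4, 22.4, 49.8], 0, 2.5]
    - [[0.4, 22.4, 49.8], 0, 2.5]
    - [[0.4, 22.4, 49.8], 0, 2.5]
    - [[0.4, 22.4, 49.8], 0, 2.5]

```text
time: 3.12
tcp_pos: [0.5316, 0.1139, 0.2198]
tcp_rot: [142.7, 89.4, 27.7]
contact_force: [0.8, -0.7, -4.3]
opening: 0.383
```

```bash
python3 - <<'E'
from h import *
togo([.5296,-.2167,.22])
E
```

```text
t 3.12 tcp [0.5316 0.1139 0.2198] rot [142.7   89.39  27.66] F [ 0.8 -0.7 -4.3] open 0.383 q [ 29.2  15.6 -14.6   0.  -59.2  35.8]
R cols x,y,z [[0.009, 0.906, -0.423], [0.005, -0.423, -0.906], [-1.0, 0.006, -0.009]]
shift cm [-0.18 13.81 30.04]
```

>>> apply_moves:
  motion:
    - [[-0.2, 13.8, 30], 0, 2.5]
    - [[-0.2, 13.8, 30], 0, 2.5]
    - [[-0.2, 13.8, 30], 0, 2.5]
    - [[-0.2, 13.8, 30], 0, 2.5]
    - [[-0.2, 13.8, 30], 0, 2.5]

```text
time: 3.53
tcp_pos: [0.5299, -0.0943, 0.2201]
tcp_rot: [144.3, 89.4, 29.2]
contact_force: [2.1, 0.2, -4.8]
opening: 0.382
```

```bash
python3 - <<'E'
from h import *
togo([.5296,-.2167,.22])
E
```

```text
t 3.53 tcp [ 0.5299 -0.0943  0.2201] rot [144.26  89.38  29.23] F [ 2.1  0.2 -4.8] open 0.382 q [  7.1  15.1 -15.1  -0.3 -59.2  58.1]
R cols x,y,z [[0.009, 0.906, -0.423], [0.005, -0.423, -0.906], [-1.0, 0.006, -0.009]]
shift cm [-0.05  5.15 11.1 ]
```

>>> apply_moves:
  motion:
    - [[0, 5.2, 11.1], 0, 2.5]
    - [[0, 5.2, 11.1], 0, 2.5]
    - [[0, 5.2, 11.1], 0, 2.5]
    - [[0, 5.2, 11.1], 0, 2.5]
    - [[0, 5.2, 11.1], 0, 2.5]

```text
time: 3.95
tcp_pos: [0.5291, -0.2191, 0.2188]
tcp_rot: [150.8, 89.4, 35.4]
contact_force: [-0.5, 1.0, -4.1]
opening: 0.377
```

```bash
python3 - <<'E'
from h import *
p,d=cams.camera('wrist'); cv2.imwrite('pics/w3.png',p[:,:,::-1])
i=cams.camera_info('wrist'); w=world(i,d)
c=(.564,-.233)
r=np.hypot(w[...,0]-c[0],w[...,1]-c[1])
m=(d>0)&(w[...,2]>.108)&(w[...,2]<.128)&(r<.115)&(r>.07); q=w[m]; 
rc=w[m&(r>.08)]; s=least_squares(lambda a:np.hypot(*(rc[:,:2]-a).T)-.092,c,loss='soft_l1',f_scale=.002); print('rim',s.x,len(rc),np.median(rc[:,2]),np.std(s.fun))
m=(d>0)&(w[...,2]>.01)&(w[...,2]<.06)&(r<.075); print('board z',np.percentile(w[m][:,2],[10,50,90]),m.sum())
togo([.5296,-.2167,.16])
E
```

```text
rim [ 0.56160686 -0.23023531] 5298 0.11629064019903987 0.0013750608815757221
board z [0.03994903 0.04087646 0.04178685] 14988
t 4.0 tcp [ 0.5293 -0.2177  0.2189] rot [151.56  89.41  36.38] F [-0.2 -0.  -3.4] open 0.382 q [ -6.3  18.5 -10.4  -0.5 -60.7  71.4]
R cols x,y,z [[0.008, 0.905, -0.426], [0.006, -0.426, -0.905], [-1.0, 0.005, -0.009]]
shift cm [ 5.89 -0.04 -0.05]
```

View pics/w3.png

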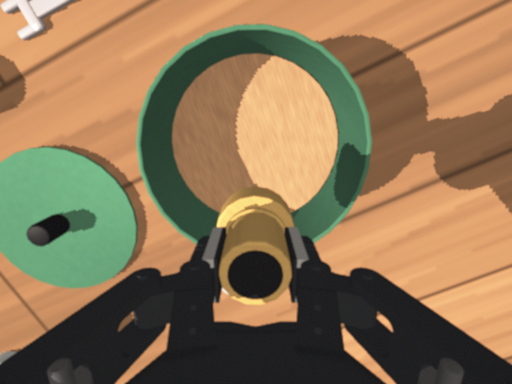

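The canister mouth is centred around (255,135) with the board visible inside and the coupling hanging upright over the near part. I descend fast to about 10 mm above the expected contact, then slowly.

>>> apply_moves:
  motion:
    - [[4, 0, 0], 0, 2.5]
    - [[8, 0, 0], 0, 2.5]
    - [[10.5, 0, 0], 0, 2.5]
    - [[11.2, 0, 0], 0, 2.5]
    - [[11.2, 0, 0], 0, 2.5]

```text
time: 4.42
tcp_pos: [0.5292, -0.2156, 0.105]
tcp_rot: [178.9, 89.6, 63.8]
contact_force: [0.2, 0.0, -3.5]
opening: 0.38
```

>>> apply_moves:
  motion:
    - [[0.1, 0, 0], 0, 2.5]
    - [[0.2, 0, 0], 0, 2.5]
    - [[0.3, 0, 0], 0, 2.5]
    - [[0.4, 0, 0], 0, 2.5]
    - [[0.5, 0, 0], 0, 2.5]

```text
time: 4.83
tcp_pos: [0.5298, -0.2156, 0.1011]
tcp_rot: [163.9, 89.5, 48.9]
contact_force: [-0.3, -1.1, -4.6]
opening: 0.38
```

>>> apply_moves:
  motion:
    - [[0.1, 0, 0], 0, 2.5]
    - [[0.2, 0, 0], 0, 2.5]
    - [[0.3, 0, 0], 0, 2.5]
    - [[0.3, 0, 0], 0, 2.5]
    - [[0.3, 0, 0], 0, 2.5]

```text
time: 5.25
tcp_pos: [0.5298, -0.2156, 0.098]
tcp_rot: [165.4, 89.5, 50.3]
contact_force: [0.5, 0.3, -3.5]
opening: 0.387
```

>>> apply_moves:
  motion:
    - [[0.1, 0, 0], 0, 2.5]
    - [[0.2, 0, 0], 0, 2.5]
    - [[0.2, 0, 0], 0, 2.5]
    - [[0.2, 0, 0], 0, 2.5]

```text
time: 5.58
tcp_pos: [0.5297, -0.2156, 0.0959]
tcp_rot: [166.7, 89.5, 51.6]
contact_force: [0.2, -1.9, -3.9]
opening: 0.379
```

>>> apply_moves:
  motion:
    - [[0.1, 0, 0], 0, 2.5]
    - [[0.1, 0, 0], 0, 2.5]
    - [[0.1, 0, 0], 0, 2.5]

```text
time: 5.83
tcp_pos: [0.5299, -0.2156, 0.0953]
tcp_rot: [164.0, 89.5, 48.9]
contact_force: [-0.6, -0.4, -1.1]
opening: 0.384
```

>>> apply_moves:
  motion:
    - [[0.1, 0, 0], 0, 2.5]
    - [[0.1, 0, 0], 0, 2.5]
    - [[0.1, 0, 0], 0, 2.5]

```text
time: 6.08
tcp_pos: [0.5299, -0.2157, 0.0949]
tcp_rot: [161.5, 89.5, 46.5]
contact_force: [-1.8, 1.5, 3.5]
opening: 0.377
```

Contact is felt: Fz went from −3.6 to +3.5 N. I hold it briefly, then release.

>>> apply_moves:
  motion:
    - [[0.05, 0, 0], 0, 2.5]
    - [[0.05, 0, 0], 0, 2.5]
    - [[0.05, 0, 0], 0, 2.5]

```text
time: 6.33
tcp_pos: [0.5299, -0.2157, 0.0948]
tcp_rot: [160.2, 89.5, 45.1]
contact_force: [-1.8, 2.4, 5.2]
opening: 0.385
```

>>> apply_moves:
  motion:
    - [[0, 0, 0], 0, 2.5]
    - [[0, 0, 0], 0, 3.6]
    - [[0, 0, 0], 0, 4.6]
    - [[0, 0, 0], 0, 5.2]
    - [[0, 0, 0], 0, 5.2]

```text
time: 6.75
tcp_pos: [0.5302, -0.2158, 0.0945]
tcp_rot: [157.6, 89.5, 42.5]
contact_force: [-0.0, -0.4, -0.2]
opening: 0.609
```

>>> apply_moves:
  motion:
    - [[-2, 0, 0], 0, 5.2]
    - [[-5, 0, 0], 0, 5.2]
    - [[-9, 0, 0], 0, 5.2]
    - [[-12.5, 0, 0], 0, 5.2]
    - [[-12.5, 0, 0], 0, 5.2]

```text
time: 7.17
tcp_pos: [0.5336, -0.2179, 0.228]
tcp_rot: [117.4, 88.7, 2.5]
contact_force: [0.4, -0.2, 0.6]
opening: 0.608
```

```bash
python3 - <<'E'
from h import *
p,d=cams.camera('wrist'); cv2.imwrite('pics/w4.png',p[:,:,::-1])
togo([.605,.280,.18])
E
```

```text
t 7.22 tcp [ 0.5319 -0.2171  0.2242] rot [127.51  89.02  12.51] F [-0.4  0.2 -0.7] open 0.611 q [ -6.2  18.2 -10.   -0.4 -60.9  71.4]
R cols x,y,z [[0.017, 0.906, -0.423], [0.004, -0.423, -0.906], [-1.0, 0.014, -0.01]]
shift cm [  4.73 -14.45 -48.09]
```

View pics/w4.png

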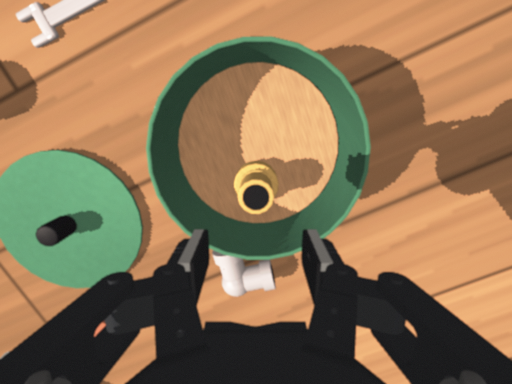

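brass_2 stands upright in the canister at (256,185). Next is brass_1.

>>> apply_moves:
  motion:
    - [[1, -14.4, -48], 0, 8.5]
    - [[2, -14.4, -48], 0, 8.5]
    - [[4.7, -14.4, -48], 0, 8.5]
    - [[4.7, -14.4, -48], 0, 8.5]
    - [[4.7, -14.4, -48], 0, 8.5]

```text
time: 7.63
tcp_pos: [0.5602, -0.0093, 0.2057]
tcp_rot: [128.4, 89.1, 13.4]
contact_force: [0.9, 0.1, -0.1]
opening: 0.994
```

```bash
python3 - <<'E'
from h import *
togo([.605,.280,.18])
E
```

```text
t 7.63 tcp [ 0.5602 -0.0093  0.2057] rot [128.4   89.09  13.36] F [ 0.9  0.1 -0.1] open 0.994 q [ 15.6  17.8 -13.6   0.  -57.6  49.3]
R cols x,y,z [[0.015, 0.906, -0.423], [0.004, -0.423, -0.906], [-1.0, 0.012, -0.01]]
shift cm [  2.75  -8.22 -28.08]
```

>>> apply_moves:
  motion:
    - [[2.7, -8.2, -28.1], 0, 8.5]
    - [[2.7, -8.2, -28.1], 0, 8.5]
    - [[2.7, -8.2, -28.1], 0, 8.5]
    - [[2.7, -8.2, -28.1], 0, 8.5]
    - [[2.7, -8.2, -28.1], 0, 8.5]

```text
time: 8.05
tcp_pos: [0.5915, 0.196, 0.1867]
tcp_rot: [126.9, 89.2, 11.8]
contact_force: [0.9, -0.2, 0.7]
opening: 0.988
```

```bash
python3 - <<'E'
from h import *
togo([.605,.280,.15])
E
```

```text
t 8.05 tcp [0.5915 0.196  0.1867] rot [126.85  89.2   11.82] F [ 0.9 -0.2  0.7] open 0.988 q [ 33.3  24.6  -6.1   0.3 -58.5  31.5]
R cols x,y,z [[0.014, 0.906, -0.423], [0.003, -0.423, -0.906], [-1.0, 0.011, -0.008]]
shift cm [ 3.72 -2.38 -8.15]
```

>>> apply_moves:
  motion:
    - [[2, -2.4, -8.2], 0, 8.5]
    - [[3.7, -2.4, -8.2], 0, 8.5]
    - [[3.7, -2.4, -8.2], 0, 8.5]
    - [[3.7, -2.4, -8.2], 0, 8.5]
    - [[3.7, -2.4, -8.2], 0, 8.5]

```text
time: 8.47
tcp_pos: [0.6042, 0.2804, 0.1481]
tcp_rot: [118.0, 89.4, 3.0]
contact_force: [1.4, -0.8, 1.0]
opening: 0.996
```

```bash
python3 - <<'E'
from h import *
p,d=cams.camera('wrist'); cv2.imwrite('pics/w5.png',p[:,:,::-1])
i=cams.camera_info('wrist'); w=world(i,d)
c=(.605,.280)
m=(d>0)&(w[...,2]>.03)&(w[...,2]<.075)&(np.hypot(w[...,0]-c[0],w[...,1]-c[1])<.04); q=w[m]
s=q[(q[:,2]<.06)]; print(circ(s[:,:2],.017),len(s)); t=q[q[:,2]>.06]; print((t.max(0)+t.min(0))/2)
togo([.605,.280,.052])
E
```

```text
(array([0.60390056, 0.28079832]), np.float64(0.000292227042750088)) 319
[0.60470616 0.28046775 0.06358934]
t 8.52 tcp [0.6047 0.2797 0.1494] rot [122.59  89.28   7.54] F [ 0.1 -0.3  0.2] open 0.995 q [ 38.9  30.5  -1.9   0.4 -57.   25.9]
R cols x,y,z [[0.012, 0.906, -0.423], [0.002, -0.423, -0.906], [-1.0, 0.011, -0.007]]
shift cm [ 9.74 -0.09  0.03]
```

View pics/w5.png

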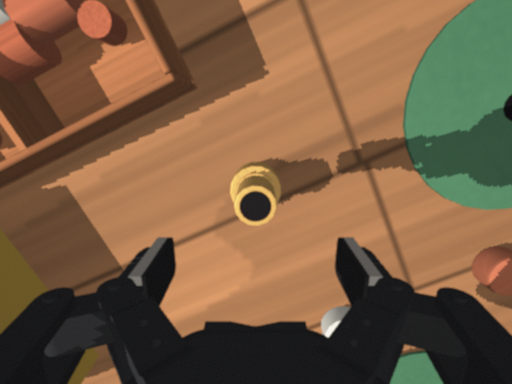

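brass_1 is at (255,195), centred between the jaws. I descend and grip.

>>> apply_moves:
  motion:
    - [[4, -0.1, 0], 0, 8.5]
    - [[7.5, -0.1, 0], 0, 8.5]
    - [[9.7, -0.1, 0], 0, 8.5]
    - [[9.7, -0.1, 0], 0, 8.5]
    - [[9.7, -0.1, 0], 0, 6]

```text
time: 8.93
tcp_pos: [0.6053, 0.2787, 0.0526]
tcp_rot: [117.4, 89.3, 2.3]
contact_force: [0.7, 1.2, 0.9]
opening: 0.876
```

>>> apply_moves:
  motion:
    - [[0.1, 0, 0], 0, 2.5]
    - [[0.1, 0, 0], 0, 2.5]
    - [[0.1, 0, 0], 0, 2.5]
    - [[0.1, 0, 0], 0, 2.5]
    - [[0.1, 0, 0], 0, 2.5]

```text
time: 9.35
tcp_pos: [0.6065, 0.2793, 0.0541]
tcp_rot: [122.8, 89.1, 7.8]
contact_force: [-0.6, -0.3, 6.3]
opening: 0.38
```

>>> apply_moves:
  motion:
    - [[0, 0, 0], 0, 2.5]
    - [[-0.4, 0, 0], 0, 2.5]
    - [[-0.8, 0, 0], 0, 2.5]
    - [[-1, 0, 0], 0, 2.5]
    - [[-1, 0, 0], 0, 2.5]

```text
time: 9.77
tcp_pos: [0.6062, 0.2793, 0.0642]
tcp_rot: [123.1, 89.1, 8.0]
contact_force: [0.8, 0.3, -5.4]
opening: 0.382
```

```bash
python3 - <<'E'
from h import *
p,d=cams.camera('wrist'); cv2.imwrite('pics/w6.png',p[:,:,::-1])
togo([.5980,-.2485,.22])
E
```

```text
t 9.82 tcp [0.6062 0.2793 0.0639] rot [122.88  89.14   7.81] F [-0.3 -0.  -4.5] open 0.38 q [ 38.8  35.8  -6.4   0.6 -47.   25.7]
R cols x,y,z [[0.015, 0.906, -0.424], [0.002, -0.424, -0.906], [-1.0, 0.013, -0.008]]
shift cm [-15.73  21.83  48.02]
```

View pics/w6.png

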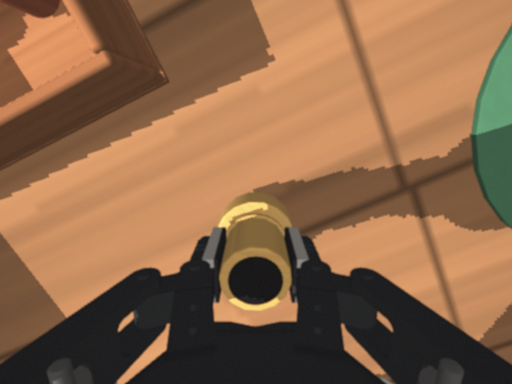

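brass_1 is held at (255,250), and the wrist reads about 4.5 N.

>>> apply_moves:
  motion:
    - [[-4, 0, 0], 0, 2.5]
    - [[-8, 0, 0], 0, 2.5]
    - [[-12, 0, 0], 0, 2.5]
    - [[-15.7, 2, 4], 0, 2.5]
    - [[-15.7, 4, 8], 0, 2.5]

```text
time: 10.23
tcp_pos: [0.6082, 0.2088, 0.2241]
tcp_rot: [130.8, 88.4, 16.0]
contact_force: [1.7, -0.1, -4.0]
opening: 0.384
```

```bash
python3 - <<'E'
from h import *
togo([.5980,-.2485,.22])
E
```

```text
t 10.23 tcp [0.6082 0.2088 0.2241] rot [130.8   88.45  16.04] F [ 1.7 -0.1 -4. ] open 0.384 q [ 33.5  24.4  -0.9   0.5 -63.3  31.5]
R cols x,y,z [[0.026, 0.908, -0.419], [0.007, -0.419, -0.908], [-1.0, 0.021, -0.018]]
shift cm [4.000e-02 1.823e+01 4.196e+01]
```

```bash
python3 - <<'E'
from h import *
for _ in range(4): cams.camera('wrist')
togo([.5980,-.2485,.22])
E
```

```text
t 10.43 tcp [0.6054 0.2046 0.2179] rot [125.7   89.15  10.49] F [ 0.6  0.9 -4.2] open 0.381 q [ 33.3  24.6  -1.4   0.4 -63.3  31.3]
R cols x,y,z [[0.015, 0.905, -0.426], [0.003, -0.426, -0.905], [-1.0, 0.012, -0.009]]
shift cm [-0.34 18.63 41.31]
```

>>> apply_moves:
  motion:
    - [[-0.3, 18.6, 41.3], 0, 2.5]
    - [[-0.3, 18.6, 41.3], 0, 2.5]
    - [[-0.3, 18.6, 41.3], 0, 2.5]
    - [[-0.3, 18.6, 41.3], 0, 2.5]
    - [[-0.3, 18.6, 41.3], 0, 2.5]

```text
time: 10.85
tcp_pos: [0.6015, -0.0031, 0.2173]
tcp_rot: [126.6, 89.3, 11.5]
contact_force: [1.3, -0.1, -4.5]
opening: 0.381
```

```bash
python3 - <<'E'
from h import *
togo([.5980,-.2485,.22])
E
```

```text
t 10.85 tcp [ 0.6015 -0.0031  0.2173] rot [126.56  89.27  11.46] F [ 1.3 -0.1 -4.5] open 0.381 q [ 15.1  21.1  -6.8   0.1 -61.3  49.7]
R cols x,y,z [[0.013, 0.906, -0.424], [0.003, -0.424, -0.906], [-1.0, 0.01, -0.008]]
shift cm [-0.33 10.09 22.37]
```

>>> apply_moves:
  motion:
    - [[-0.3, 10.1, 22.4], 0, 2.5]
    - [[-0.3, 10.1, 22.4], 0, 2.5]
    - [[-0.3, 10.1, 22.4], 0, 2.5]
    - [[-0.3, 10.1, 22.4], 0, 2.5]
    - [[-0.3, 10.1, 22.4], 0, 2.5]

```text
time: 11.27
tcp_pos: [0.5984, -0.2116, 0.2181]
tcp_rot: [132.0, 89.4, 17.0]
contact_force: [0.3, 0.2, -5.1]
opening: 0.383
```

```bash
python3 - <<'E'
from h import *
togo([.5980,-.2485,.22])
E
```

```text
t 11.27 tcp [ 0.5984 -0.2116  0.2181] rot [132.02  89.37  17.  ] F [ 0.3  0.2 -5.1] open 0.383 q [ -5.   24.3  -1.5  -0.3 -63.6  70.1]
R cols x,y,z [[0.011, 0.906, -0.423], [0.003, -0.423, -0.906], [-1.0, 0.008, -0.007]]
shift cm [-0.2   1.52  3.36]
```

>>> apply_moves:
  motion:
    - [[-0.2, 1.5, 3.4], 0, 2.5]
    - [[-0.2, 1.5, 3.4], 0, 2.5]
    - [[-0.2, 1.5, 3.4], 0, 2.5]
    - [[-0.2, 1.5, 3.4], 0, 2.5]

```text
time: 11.6
tcp_pos: [0.5975, -0.2482, 0.2184]
tcp_rot: [142.5, 89.5, 27.5]
contact_force: [0.3, 0.9, -3.5]
opening: 0.383
```

```bash
python3 - <<'E'
from h import *
p,d=cams.camera('wrist'); cv2.imwrite('pics/w7.png',p[:,:,::-1])
i=cams.camera_info('wrist'); w=world(i,d)
c=(.5632,-.232)
r=np.hypot(w[...,0]-c[0],w[...,1]-c[1])
m=(d>0)&(w[...,2]>.108)&(w[...,2]<.128)&(r<.105)&(r>.08); rc=w[m]; s=least_squares(lambda a:np.hypot(*(rc[:,:2]-a).T)-.092,c,loss='soft_l1',f_scale=.002); print('rim',s.x,len(rc),np.median(rc[:,2]),np.std(s.fun))
p,d=cams.camera('top'); cv2.imwrite('pics/t7.png',p[:,:,::-1])
togo([.5980,-.2485,.105])
E
```

```text
rim [ 0.56302316 -0.23188684] 3363 0.11675514712837182 0.0011566085864486363
t 11.7 tcp [ 0.5979 -0.2473  0.2192] rot [137.13  89.43  22.21] F [ 0.7 -0.  -3.8] open 0.387 q [ -8.3  25.5   0.5  -0.3 -64.6  73.5]
R cols x,y,z [[0.009, 0.907, -0.421], [0.004, -0.421, -0.907], [-1.0, 0.007, -0.007]]
shift cm [ 1.142e+01 -1.000e-02  1.900e-01]
```

View pics/w7.png

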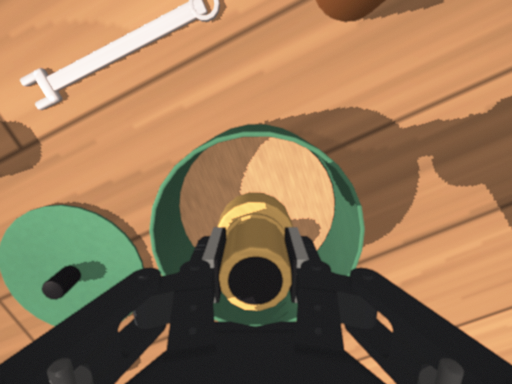

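The rim centre measures (0.563, −0.232), and the held coupling is on the opposite side from the first, about 75 mm from it. I descend.

>>> apply_moves:
  motion:
    - [[4, 0, 0.2], 0, 2.5]
    - [[8, 0, 0.2], 0, 2.5]
    - [[10.5, 0, 0.2], 0, 2.5]
    - [[11.2, 0, 0.2], 0, 2.5]
    - [[11.2, 0, 0.2], 0, 2.5]

```text
time: 12.12
tcp_pos: [0.5972, -0.2472, 0.1048]
tcp_rot: [163.6, 89.7, 48.8]
contact_force: [0.1, -0.2, -3.6]
opening: 0.381
```

>>> apply_moves:
  motion:
    - [[0.1, 0, 0], 0, 2.5]
    - [[0.2, 0, 0], 0, 2.5]
    - [[0.3, 0, 0], 0, 2.5]
    - [[0.4, 0, 0], 0, 2.5]
    - [[0.5, 0, 0], 0, 2.5]

```text
time: 12.53
tcp_pos: [0.5978, -0.2473, 0.1011]
tcp_rot: [147.6, 89.6, 32.8]
contact_force: [-0.4, 0.6, -4.8]
opening: 0.383
```

>>> apply_moves:
  motion:
    - [[0.1, 0, 0], 0, 2.5]
    - [[0.2, 0, 0], 0, 2.5]
    - [[0.3, 0, 0], 0, 2.5]
    - [[0.3, 0, 0], 0, 2.5]

```text
time: 12.87
tcp_pos: [0.5976, -0.2473, 0.0979]
tcp_rot: [150.3, 89.6, 35.5]
contact_force: [0.2, 0.2, -5.0]
opening: 0.383
```

>>> apply_moves:
  motion:
    - [[0.1, 0, 0], 0, 2.5]
    - [[0.1, 0, 0], 0, 2.5]
    - [[0.15, 0, 0], 0, 2.5]
    - [[0.15, 0, 0], 0, 2.5]

```text
time: 13.2
tcp_pos: [0.5976, -0.2473, 0.0962]
tcp_rot: [151.6, 89.6, 36.8]
contact_force: [0.7, 0.3, -4.1]
opening: 0.383
```

>>> apply_moves:
  motion:
    - [[0.1, 0, 0], 0, 2.5]
    - [[0.1, 0, 0], 0, 2.5]
    - [[0.1, 0, 0], 0, 2.5]

```text
time: 13.45
tcp_pos: [0.5977, -0.2473, 0.0954]
tcp_rot: [148.9, 89.6, 34.1]
contact_force: [-0.1, -0.1, -2.6]
opening: 0.381
```

>>> apply_moves:
  motion:
    - [[0.1, 0, 0], 0, 2.5]
    - [[0.1, 0, 0], 0, 2.5]
    - [[0.1, 0, 0], 0, 2.5]

```text
time: 13.7
tcp_pos: [0.5978, -0.2474, 0.095]
tcp_rot: [146.1, 89.6, 31.3]
contact_force: [-0.9, -0.0, -0.1]
opening: 0.381
```

>>> apply_moves:
  motion:
    - [[0.1, 0, 0], 0, 2.5]
    - [[0.1, 0, 0], 0, 2.5]
    - [[0.1, 0, 0], 0, 2.5]
    - [[0.1, 0, 0], 0, 2.5]

```text
time: 14.03
tcp_pos: [0.5978, -0.2474, 0.0946]
tcp_rot: [143.8, 89.6, 29.0]
contact_force: [-2.4, 1.7, 3.8]
opening: 0.38
```

>>> apply_moves:
  motion:
    - [[0, 0, 0], 0, 2.5]
    - [[0, 0, 0], 0, 3.6]
    - [[0, 0, 0], 0, 4.6]
    - [[0, 0, 0], 0, 5.2]
    - [[0, 0, 0], 0, 5.2]

```text
time: 14.45
tcp_pos: [0.5982, -0.2475, 0.0945]
tcp_rot: [140.0, 89.5, 25.2]
contact_force: [-0.2, -0.7, 0.5]
opening: 0.605
```

>>> apply_moves:
  motion:
    - [[-2, 0, 0], 0, 5.2]
    - [[-5, 0, 0], 0, 5.2]
    - [[-8, 0, 0], 0, 5.2]
    - [[-10.5, 0, 0], 0, 5.2]
    - [[-10.5, 0, 0], 0, 5.2]

```text
time: 14.87
tcp_pos: [0.6006, -0.2491, 0.2064]
tcp_rot: [112.7, 88.9, -2.0]
contact_force: [0.9, -0.6, 1.4]
opening: 0.608
```

```bash
python3 - <<'E'
from h import *
p,d=cams.camera('wrist'); cv2.imwrite('pics/w8.png',p[:,:,::-1])
cams.camera('wrist');
togo([.5758,.0383,.20])
E
```

```text
t 14.97 tcp [ 0.5981 -0.248   0.2009] rot [131.11  89.35  16.31] F [ 0.1  0.2 -0.5] open 0.612 q [ -8.3  26.3  -0.9  -0.3 -62.2  73.7]
R cols x,y,z [[0.011, 0.908, -0.419], [0.003, -0.419, -0.908], [-1.0, 0.009, -0.007]]
shift cm [  0.16 -14.03 -25.05]
```

View pics/w8.png

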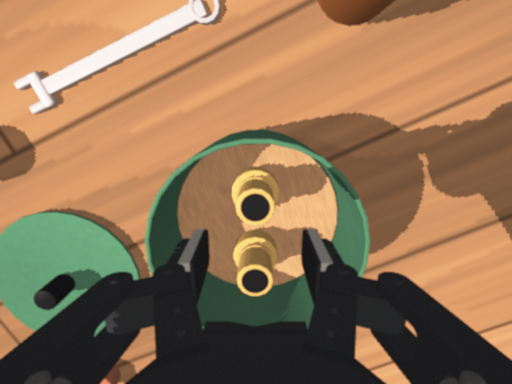

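Both couplings stand upright in the canister, at (255,200) and (255,265). Now the lid.

>>> apply_moves:
  motion:
    - [[0.1, -14, -25], 0, 8.5]
    - [[0.1, -14, -25], 0, 8.5]
    - [[0.1, -14, -25], 0, 8.5]
    - [[0.1, -14, -25], 0, 8.5]
    - [[0.1, -14, -25], 0, 8.5]

```text
time: 15.38
tcp_pos: [0.5806, -0.0385, 0.1987]
tcp_rot: [134.3, 89.5, 19.5]
contact_force: [1.1, 0.1, 0.2]
opening: 0.995
```

```bash
python3 - <<'E'
from h import *
togo([.5758,.0383,.15])
E
```

```text
t 15.38 tcp [ 0.5806 -0.0385  0.1987] rot [134.29  89.5   19.46] F [1.1 0.1 0.2] open 0.995 q [ 12.1  20.4 -10.9  -0.1 -58.3  53.1]
R cols x,y,z [[0.008, 0.908, -0.42], [0.003, -0.42, -0.908], [-1.0, 0.006, -0.006]]
shift cm [ 4.89 -3.69 -6.74]
```

>>> apply_moves:
  motion:
    - [[2, -3.7, -6.7], 0, 8.5]
    - [[4, -3.7, -6.7], 0, 8.5]
    - [[4.9, -3.7, -6.7], 0, 8.5]
    - [[4.9, -3.7, -6.7], 0, 8.5]
    - [[4.9, -3.7, -6.7], 0, 8.5]

```text
time: 15.8
tcp_pos: [0.5748, 0.038, 0.1483]
tcp_rot: [131.7, 89.7, 16.9]
contact_force: [1.2, -0.2, 1.3]
opening: 0.998
```

```bash
python3 - <<'E'
from h import *
cams.camera('wrist')
p,d=cams.camera('wrist'); cv2.imwrite('pics/w9.png',p[:,:,::-1])
i=cams.camera_info('wrist'); w=world(i,d)
c=(.5758,.0383); r=np.hypot(w[...,0]-c[0],w[...,1]-c[1])
q=w[(d>0)&(w[...,2]>.02)&(w[...,2]<.044)&(r<.03)]; print('knob',circ(q[:,:2],.014),len(q))
q=w[(d>0)&(w[...,2]>.046)&(w[...,2]<.055)&(r<.03)]; print('ktop',(q.max(0)+q.min(0))/2)
q=w[(d>0)&(w[...,2]>.006)&(w[...,2]<.016)&(r<.12)]; h=cv2.convexHull((q[:,:2]*1e4).astype(np.int32))[:,0]/1e4
print('disc',np.median(q[:,2]))
togo([.5758,.0383,.0455])
E
```

```text
knob (array([0.57470354, 0.03942633]), np.float64(0.00018886470886256138)) 189
ktop [0.57552422 0.03916035 0.0484299 ]
disc 0.010868310368137022
t 15.9 tcp [0.5761 0.0371 0.1503] rot [131.35  89.47  16.48] F [-0.1 -0.6 -0.1] open 0.995 q [ 19.8  22.8 -15.    0.  -51.7  45.3]
R cols x,y,z [[0.009, 0.907, -0.421], [0.003, -0.421, -0.907], [-1.0, 0.007, -0.006]]
shift cm [10.48 -0.14 -0.03]
```

View pics/w9.png

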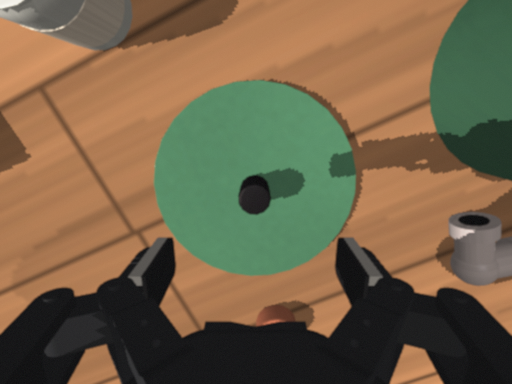

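The largest lid's knob is at (255,195), centred between the jaws. I descend and grip.

>>> apply_moves:
  motion:
    - [[4, -0.1, -0.1], 0, 8.5]
    - [[7.5, -0.1, -0.1], 0, 8.5]
    - [[9.6, -0.1, -0.1], 0, 8.5]
    - [[10.3, -0.1, -0.1], 0, 7]
    - [[10.4, -0.1, -0.1], 0, 6]

```text
time: 16.32
tcp_pos: [0.5763, 0.0374, 0.0454]
tcp_rot: [129.1, 89.6, 14.1]
contact_force: [-0.1, -0.1, 0.8]
opening: 0.743
```

>>> apply_moves:
  motion:
    - [[0.1, 0, 0], 0, 3]
    - [[0.1, 0, 0], 0, 2]
    - [[0.1, 0, 0], 0, 2]
    - [[0.1, 0, 0], 0, 2]
    - [[0.1, 0, 0], 0, 2]

```text
time: 16.73
tcp_pos: [0.5778, 0.0376, 0.0465]
tcp_rot: [127.4, 89.4, 12.4]
contact_force: [0.4, -1.5, 6.4]
opening: 0.309
```

>>> apply_moves:
  motion:
    - [[0, 0, 0], 0, 2]
    - [[-0.4, 0, 0], 0, 2]
    - [[-0.8, 0, 0], 0, 2]
    - [[-1.2, 0, 0], 0, 2]
    - [[-1.2, 0, 0], 0, 2]

```text
time: 17.15
tcp_pos: [0.5779, 0.0378, 0.0592]
tcp_rot: [127.8, 89.3, 12.9]
contact_force: [0.2, -0.2, -3.4]
opening: 0.31
```

```bash
python3 - <<'E'
from h import *
p,d=cams.camera('scene'); cv2.imwrite('pics/s10.png',p[:,:,::-1])
togo([.5632,-.232,.21])
E
```

```text
t 17.2 tcp [0.5778 0.0377 0.0588] rot [128.15  89.32  13.22] F [-0.2  0.6 -4.1] open 0.31 q [ 19.8  29.6 -19.9   0.1 -39.9  45.2]
R cols x,y,z [[0.012, 0.907, -0.422], [0.003, -0.422, -0.907], [-1.0, 0.009, -0.007]]
shift cm [-15.21  10.19  24.96]
```

View pics/s10.png

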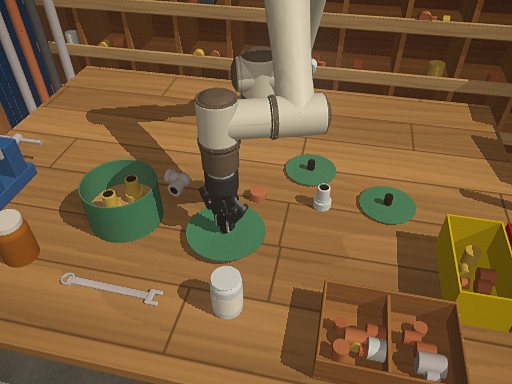

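The lid hangs from the gripper at (226,225), and the wrist reads about 4 N. I lift it and carry it across.

>>> apply_moves:
  motion:
    - [[-4, 0, 0], 0, 2]
    - [[-8, 0, 0], 0, 2]
    - [[-12, 0.5, 1], 0, 2]
    - [[-15, 1.5, 4], 0, 2]
    - [[-15.2, 3, 7.5], 0, 2]

```text
time: 17.62
tcp_pos: [0.5749, -0.0422, 0.2177]
tcp_rot: [123.4, 88.5, 8.8]
contact_force: [1.5, -0.6, -2.5]
opening: 0.304
```

```bash
python3 - <<'E'
from h import *
for _ in range(3): cams.camera('wrist')
togo([.5632,-.232,.21])
E
```

```text
t 17.77 tcp [ 0.5709 -0.0454  0.2111] rot [130.81  89.27  15.64] F [ 0.   0.4 -4.3] open 0.309 q [ 11.6  18.8 -11.3  -0.1 -59.2  53.2]
R cols x,y,z [[0.012, 0.905, -0.425], [0.003, -0.425, -0.905], [-1.0, 0.01, -0.008]]
shift cm [ 0.04  7.23 17.22]
```

>>> apply_moves:
  motion:
    - [[0, 1.5, 4], 0, 2]
    - [[0, 3, 8], 0, 2]
    - [[0, 5, 12], 0, 2]
    - [[0, 7.2, 17.2], 0, 2]
    - [[0, 7.2, 17.2], 0, 2]

```text
time: 18.18
tcp_pos: [0.5622, -0.2344, 0.209]
tcp_rot: [134.3, 89.4, 19.1]
contact_force: [0.4, -0.3, -4.2]
opening: 0.306
```

```bash
python3 - <<'E'
from h import *
cams.camera('wrist');cams.camera('wrist')
s=togo([.5632,-.232,.21])
for n in ['top','scene','wrist']:
    p,d=cams.camera(n); cv2.imwrite(f'pics/{n}11.png',p[:,:,::-1])
    i=cams.camera_info(n); w=world(i,d)
    r=np.hypot(w[...,0]-.563,w[...,1]+.232)
    g=(p[...,1].astype(int)>p[...,0]+15)&(d>0)&(r<.13)
    q=w[g&(w[...,2]>.155)&(w[...,2]<.20)]
    if len(q)<50: print(n,len(q)); continue
    h=cv2.convexHull((q[:,:2]*1e4).astype(np.int32))[:,0]/1e4
    A=np.c_[q[:,:2]-[.563,-.232],np.ones(len(q))]; pl=np.linalg.lstsq(A,q[:,2],rcond=None)[0]
    print(n,len(q),'lid',circ(h),circ(h,.098)[0],'plane',np.round(pl,4))
E
```

```text
t 18.28 tcp [ 0.5621 -0.2343  0.2085] rot [136.89  89.42  21.47] F [ 0.1  1.5 -3.3] open 0.306 q [ -7.5  22.4  -6.1  -0.3 -61.   72.3]
R cols x,y,z [[0.009, 0.903, -0.429], [0.004, -0.429, -0.903], [-1.0, 0.007, -0.007]]
shift cm [-0.14 -0.   -0.26]
top 1015 lid (array([ 0.52792974, -0.26534911,  0.05892938]), np.float64(0.00812286178135158)) [ 0.56669481 -0.24113472] plane [0.0023 0.0054 0.1749]
scene 2856 lid (array([ 0.56336065, -0.23074933,  0.09704099]), np.float64(0.0008497784791158228)) [ 0.56319019 -0.23095563] plane [-0.0029  0.0025  0.1729]
wrist 53347 lid (array([ 0.55966084, -0.22935013,  0.09718043]), np.float64(0.00023782816798395646)) [ 0.55896681 -0.22894863] plane [-0.0015  0.0032  0.1728]
```

View pics/top11.png

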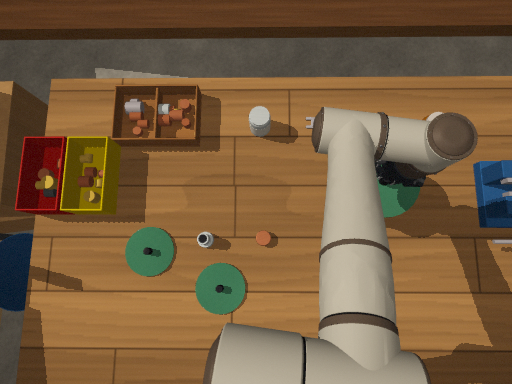

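View pics/scene11.png

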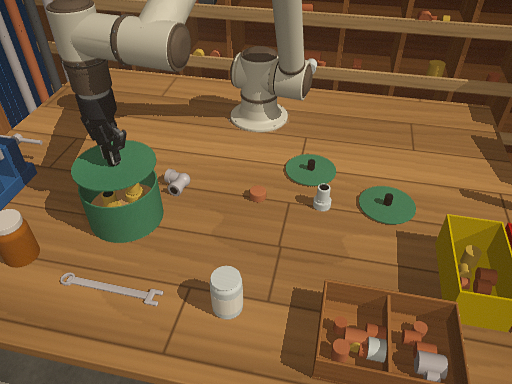

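The scene view shows the lid over the mouth at (115,165). Scene and wrist measurements both call for a 3 mm correction along tool y. I make it while lowering.

>>> apply_moves:
  motion:
    - [[0.5, 0.3, 0.1], 0, 2]
    - [[2, 0.3, 0.1], 0, 2]
    - [[3.2, 0.3, 0.1], 0, 2]
    - [[3.9, 0.3, 0.1], 0, 2]
    - [[3.9, 0.3, 0.1], 0, 2]

```text
time: 18.85
tcp_pos: [0.5645, -0.2314, 0.1678]
tcp_rot: [159.4, 89.5, 44.3]
contact_force: [-0.4, 1.1, -3.8]
opening: 0.307
```

```bash
python3 - <<'E'
from h import *
cams.camera('wrist')
togo([.5646,-.236,.158])
for n in ['scene']:
    p,d=cams.camera(n); cv2.imwrite(f'pics/{n}12.png',p[:,:,::-1])
    i=cams.camera_info(n); w=world(i,d)
    r=np.hypot(w[...,0]-.563,w[...,1]+.232)
    g=(p[...,1].astype(int)>p[...,0]+15)&(d>0)&(r<.13)
    q=w[g&(w[...,2]>.127)&(w[...,2]<.145)]
    h=cv2.convexHull((q[:,:2]*1e4).astype(np.int32))[:,0]/1e4
    print(n,len(q),'lid',circ(h),circ(h,.098)[0],np.median(q[:,2]))
E
```

```text
t 18.9 tcp [ 0.5652 -0.2319  0.1692] rot [145.69  89.47  30.62] F [ 0.2  0.5 -2.7] open 0.309 q [ -7.3  24.7  -8.6  -0.4 -56.4  72.4]
R cols x,y,z [[0.008, 0.906, -0.424], [0.005, -0.424, -0.906], [-1.0, 0.005, -0.008]]
shift cm [1.12 0.12 0.41]
scene 2808 lid (array([ 0.56675376, -0.22936027,  0.09664323]), np.float64(0.001186256479257525)) [ 0.56629062 -0.22998304] 0.13357419423372857
```

>>> apply_moves:
  motion:
    - [[0, 0, 0.3], 0, 2]
    - [[0.2, 0, 0.3], 0, 2]
    - [[0.4, 0, 0.3], 0, 2]
    - [[0.5, 0, 0.3], 0, 2]
    - [[0.5, 0, 0.3], 0, 2]

```text
time: 19.37
tcp_pos: [0.5644, -0.235, 0.165]
tcp_rot: [138.4, 89.4, 23.3]
contact_force: [-0.3, -0.4, -3.6]
opening: 0.307
```

```bash
python3 - <<'E'
from h import *
togo([.5645,-.2341,.158])
for n in ['scene']:
    p,d=cams.camera(n); cv2.imwrite(f'pics/{n}13.png',p[:,:,::-1])
    i=cams.camera_info(n); w=world(i,d)
    r=np.hypot(w[...,0]-.563,w[...,1]+.232)
    g=(p[...,1].astype(int)>p[...,0]+15)&(d>0)&(r<.13)
    q=w[g&(w[...,2]>.122)&(w[...,2]<.145)]
    h=cv2.convexHull((q[:,:2]*1e4).astype(np.int32))[:,0]/1e4
    print(n,len(q),'lid',circ(h),circ(h,.098)[0],np.median(q[:,2]))
E
```

```text
t 19.37 tcp [ 0.5644 -0.235   0.165 ] rot [138.39  89.39  23.31] F [-0.3 -0.4 -3.6] open 0.307 q [ -7.6  24.9  -8.9  -0.4 -55.7  72.7]
R cols x,y,z [[0.01, 0.906, -0.424], [0.004, -0.424, -0.906], [-1.0, 0.007, -0.008]]
shift cm [ 0.7  -0.03 -0.08]
scene 2787 lid (array([ 0.5656527 , -0.23258272,  0.09699032]), np.float64(0.0017689326612746533)) [ 0.56510366 -0.23298375] 0.12943877605380877
```

The lid is now within about 1 mm of centre. I lower it slowly.

>>> apply_moves:
  motion:
    - [[0.1, 0, 0], 0, 2]
    - [[0.2, 0, 0], 0, 2]
    - [[0.3, 0, 0], 0, 2]
    - [[0.4, 0, 0], 0, 2]
    - [[0.4, 0, 0], 0, 2]

```text
time: 19.83
tcp_pos: [0.5643, -0.235, 0.1608]
tcp_rot: [139.2, 89.4, 24.2]
contact_force: [-0.1, -0.3, -2.2]
opening: 0.309
```

>>> apply_moves:
  motion:
    - [[0.1, 0, 0], 0, 2]
    - [[0.15, 0, 0], 0, 2]
    - [[0.15, 0, 0], 0, 2]

```text
time: 20.08
tcp_pos: [0.5642, -0.2349, 0.1591]
tcp_rot: [140.8, 89.4, 25.7]
contact_force: [-0.8, -0.3, -3.4]
opening: 0.309
```

>>> apply_moves:
  motion:
    - [[0.1, 0, 0], 0, 2]
    - [[0.1, 0, 0], 0, 2]
    - [[0.1, 0, 0], 0, 2]

```text
time: 20.33
tcp_pos: [0.5644, -0.2349, 0.1585]
tcp_rot: [138.1, 89.4, 23.0]
contact_force: [0.2, 0.9, -1.0]
opening: 0.307
```

>>> apply_moves:
  motion:
    - [[0.1, 0, 0], 0, 2]
    - [[0.1, 0, 0], 0, 2]
    - [[0.1, 0, 0], 0, 2]
    - [[0.1, 0, 0], 0, 2]

```text
time: 20.67
tcp_pos: [0.5645, -0.235, 0.1585]
tcp_rot: [135.2, 89.4, 20.1]
contact_force: [-3.6, 2.2, 5.2]
opening: 0.31
```

```bash
cat > lid.py <<'E'
from h import *
import sys
togo([.5645,-.2341,.158])
p,d=cams.camera('scene'); cv2.imwrite(f'pics/{sys.argv[1]}.png',p[:,:,::-1])
i=cams.camera_info('scene'); w=world(i,d)
r=np.hypot(w[...,0]-.563,w[...,1]+.232)
g=(p[...,1].astype(int)>p[...,0]+15)&(d>0)&(r<.13)
q=w[g&(w[...,2]>.115)&(w[...,2]<.145)]
h=cv2.convexHull((q[:,:2]*1e4).astype(np.int32))[:,0]/1e4
q2=q[(np.hypot(q[:,0]-.565,q[:,1]+.233)<.085)]; A=np.c_[q2[:,:2]-[.563,-.232],np.ones(len(q2))]
print('lid',circ(h),circ(h,.098)[0],np.median(q2[:,2]),'plane',np.round(np.linalg.lstsq(A,q2[:,2],rcond=None)[0],4))
E
python3 lid.py s14
```

```text
t 20.67 tcp [ 0.5645 -0.235   0.1585] rot [135.16  89.39  20.1 ] F [-3.6  2.2  5.2] open 0.31 q [ -7.6  25.3  -9.3  -0.3 -54.9  72.7]
R cols x,y,z [[0.01, 0.906, -0.423], [0.004, -0.423, -0.906], [-1.0, 0.008, -0.008]]
shift cm [ 0.05 -0.03 -0.08]
lid (array([ 0.56553275, -0.23283606,  0.09702899]), np.float64(0.000782990490072686)) [ 0.56532388 -0.23323014] 0.12297207208763303 plane [0.0002 0.0011 0.123 ]
```

The disc top is at 0.123 m, the seated height, with no measurable tilt. I release.

>>> apply_moves:
  motion:
    - [[0, 0, 0], 0, 2]
    - [[0, 0, 0], 0, 3]
    - [[0, 0, 0], 0, 4.5]
    - [[0, 0, 0], 0, 5.5]
    - [[0, 0, 0], 0, 5.5]

```text
time: 21.13
tcp_pos: [0.5647, -0.2351, 0.1584]
tcp_rot: [133.6, 89.4, 18.5]
contact_force: [-0.1, 0.2, -0.3]
opening: 0.642
```

>>> apply_moves:
  motion:
    - [[-1, 0, 0], 0, 5.5]
    - [[-3, 0, 0], 0, 5.5]
    - [[-6, 0, 0], 0, 5.5]
    - [[-10, 0, 0], 0, 5.5]
    - [[-10, 0, 0], 0, 5.5]

```text
time: 21.55
tcp_pos: [0.5674, -0.2372, 0.2684]
tcp_rot: [108.8, 88.5, -6.2]
contact_force: [0.8, -0.9, 1.5]
opening: 0.642
```

```bash
python3 lid.py s15; python3 lid.py s16
```

```text
t 21.55 tcp [ 0.5674 -0.2372  0.2684] rot [108.77  88.47  -6.19] F [ 0.8 -0.9  1.5] open 0.642 q [ -7.6  19.9  -1.   -0.  -67.6  72.7]
R cols x,y,z [[0.027, 0.906, -0.422], [-0.003, -0.422, -0.907], [-1.0, 0.025, -0.009]]
shift cm [11.03 -0.67 -0.06]
lid (array([ 0.56505403, -0.23292545,  0.0971664 ]), np.float64(0.0007446839095328296)) [ 0.5647355  -0.23292897] 0.12298861226415013 plane [-1.00e-04  4.00e-04  1.23e-01]
t 21.6 tcp [ 0.5662 -0.2363  0.2647] rot [115.35  88.73   0.34] F [ 0.2  0.2 -0.8] open 0.642 q [ -7.6  20.1  -1.3  -0.2 -67.4  72.7]
R cols x,y,z [[0.022, 0.906, -0.423], [0.0, -0.423, -0.906], [-1.0, 0.02, -0.01]]
shift cm [10.67 -0.46 -0.03]
lid (array([ 0.56541014, -0.23263221,  0.09721137]), np.float64(0.0007428660766268745)) [ 0.56535251 -0.2327716 ] 0.12303800460835546 plane [-0.0016  0.0005  0.123 ]
```

View pics/s16.png

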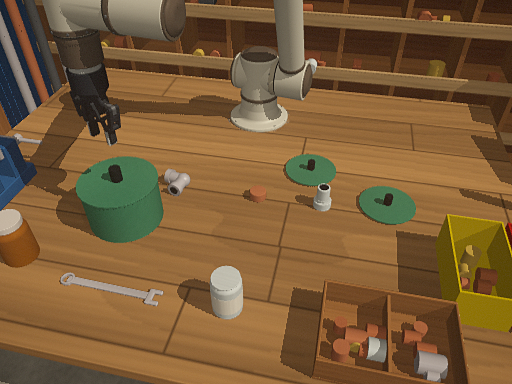

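The lid sits flat on the canister at (120,185), the gripper is clear, and the bystanders are where they were. I hand the job in.

```bash
python3 - <<'E'
from cell import env
print(env.finish_job())
E
```

```text
the job is handed in; nothing more can be done
None
```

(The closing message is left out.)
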